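# Park and lock the autorefractor stage before moving it

## Task

The autorefractor is about to be moved: slide its stage all the way back to the park stop at the operator's end, then lock it there with the captive hand bolt. Start the thread as you would by hand: turn the bolt backward (anticlockwise seen from above) until it drops into its thread start, and only then screw it clockwise until its flange is down on the collar; do not drive it forward before it has dropped. Leave the things lying around where they are.

Things in the scene. Friction and masses are not known exactly. Their poses are not given: they have to be found in the camera images.
- unit: Autorefractor base, fixed: low white plinth 272 x 540 mm, 60 mm high, chin rest and head arch (510 mm high) at its patient end. Origin on the table, midway between bolt and joystick axes when parked. z up; +y along the stage's travel to the operator end (open end, no chin rest), -y to the patient end. With the stage parked, the joystick is at x = -58 mm, the bolt at x = +58 mm, both at y = 0.
- stage (a joint): Slide of the stage, m: 0 = parked on the hard stop at the operator end; grows towards the patient end (unit's -y), to 0.11. The stage is a white slab 252 mm wide, top 100 mm above the table, carrying joystick, bolt and the 425 mm high head (its face 145 mm to the -y side of the bolt). About 5 N moves it; it stays where left. Only when parked is the bolt over its threaded bush in the base.
- joystick_grip (a point): Middle of the joystick's grip, on its axis, 152 mm above the table: an upright grey ribbed stick, 38 mm in diameter, from the stage's top (100 mm) to 188 mm above the table. Rigid on the stage: hold or push it to slide the stage.
- bolt_grip (a point): Centre of the captive bolt's grip, on the bolt axis: a level black bar 80 mm long, 16 thick, 32 high, on a steel flange (46 mm across, 6 thick, underside 34 mm below this point). x runs along the bar, z up. The bolt is always upright and cannot come out; 0.4 kg. This point is 154 mm above the table with the bolt up, 140 mm with it home.
- bolt (a joint): Turn of the bolt, rad, growing clockwise from above; 0 = bar along unit's x. Two-start right-hand thread, 2.5 mm per rad. Starts at 0.5 to 1.7, on top of the thread: turned backward it climbs 2.5 mm per rad to the thread start at 0.1; past it, by -0.1, it falls 7 mm when let go (a grip holds it up). Clockwise it then runs in, home at 2.4 to 2.8. Past 2.2 undropped it is cross-threaded. Turns at 0.05 N m.
- bolt_depth (a joint): Height of the bolt, m, counted downward: 0 = up on the base's deck, flange 14 mm above the collar; 0.001 to 0.0045 on the thread's end ramp once parked; about 0.007 when dropped into the thread start; 0.014 = home, flange on the collar. It sinks by its own weight as far as the thread lets it; a grip must follow it up or down as it turns.
- collar (a point): Centre of the top of the collar, the steel ring round the bolt on the stage, 60 mm in diameter, 106 mm above the table: the bolt's flange must come down on it. It moves with the stage.
- spectacles: Black spectacles, folded, 135 mm wide, 48 mm high, standing on their rims near the joystick side of the unit; origin under the lenses. Leave alone.
- spec_case: Dark spectacle case 62 x 160 x 40 mm, off the operator's end; origin at the centre of its underside. Leave alone.
- remote: White remote control 110 x 46 x 18 mm, off the operator's end on the bolt's side; origin at the centre of its underside. Leave alone.
- occluder: Black occluder paddle, 177 mm long, 8 mm thick, lying by the unit on the joystick side; origin on its underside near its middle. Leave alone.
- spray: Lens cleaner bottle with white cap, 42 mm in diameter, 135 mm high, standing beside the unit on the bolt's side; origin at the centre of its underside. Leave alone.
- pen_torch: Aluminium pen torch 125 mm long, 17 mm in diameter, off the operator's end; origin under its middle. Leave alone.
- flipper: Lens flipper: four lenses in metal rings on a bar, 112 x 84 x 6 mm, lying by the unit on the joystick side; origin at the centre of its underside. Leave alone.

How it is judged:
By the outcome, as a careful person would: the job done as asked, in the order asked, and still so for the second after the job is handed in, with the robot touching nothing.
It also fails if it takes over 67 s, if anything falls off the work surface, if the arm or the gripper's body presses on something with over 40 N, if the wrist force passes 120 N, or if a joint passes its speed limit or range.

## Robot

A 6-joint arm with a two-finger parallel gripper is mounted at the origin on the work surface. World frame = base frame: x ahead of the robot, y to its left, z up, the work surface at z = 0. Lengths are in mm, angles in rad, forces in N, time in s.
With the tool pointing down it reaches from about 250 to 850 mm from the base axis. Payload 12.5 kg.
Tool frame: the origin (TCP) lies at the very end of the fingers, on their centre line; the grasp point (between the pads) lies 19 mm behind it; z points along the fingers, x is the direction in which the jaws open and shut, and the axes are right-handed (so a half turn about z gives the same grasp; the last joint's range is limited). The gripper opens to 93 mm and grips with 3 to 60 N. Pads are 15 mm wide; open, the fingers measure 128 mm over their backs; the gripper's body (75 mm by 188 mm) begins 65 mm behind the grasp point.
Start: joints at [1.169, 0.351, 1.652, -0, 1.139, -0.085], TCP at [171.308, 522.626, 218.633] pointing down, gripper open.
Joint ranges: [-2.75, 2.75], [-0.79, 2.1], [0.01, 2.65], [-1.57, 4.71], [0.07, 3.14], [-2.87, 2.87]. Speed limits (rad/s): [2.22, 2.22, 2.79, 3.14, 3.14, 3.14].

## Interface

Orientations are given as a unit quaternion [w, x, y, z].
In Python, from plant import state, viewer, env gives the robot as it stands. The module is installed in compiled form; this text tells all that it offers.
- The arm moves only by the shell command python3 -m pendant 'ROWS' [FORCE]. ROWS is JSON, one flat list of numbers, 5 for each row, row after row: the shift along the tool's x, y, z in units of 50 mm (1.0 is 50 mm), then the turn about the tool's z in units of 6 degrees (1.0 is 6 degrees), then the finger opening in mm, from 0 to 93. In form: [x, y, z, yaw, fingers, x, y, z, yaw, fingers, ...]. A call has exactly 10 rows; each row is the pose to reach, as a shift and turn from the pose commanded when the call began, along the tool's axes at that moment; what a row does not reach only later rows make up. A row lasts 1/10 s, in which the tool goes at most 50 mm and 8.59 degrees, less where a joint would pass 70% of its speed; a pose out of reach is approached as far as the arm can. A call with a gripper value outside its range is refused whole. The fingers move at their own pace and stop on an object; FORCE is the grip in N (left out, the last holds). Time passes only in rows, so rows that repeat a pose let the fingers close, or fill a call up. It gives the time, the measured TCP pose, the force and the opening at its end, in the units of the state.
- state(): the state, without advancing time (a new reading comes with each control period).
- viewer.capture(name): name is "scene" or "side" or "wrist"; returns the picture (384x512x3 uint8, red, green, blue); there is no depth.
- viewer.camera_model(name): a dict with "camera_matrix" (3x3 intrinsics, pixels), "R" (3x3) and "t" (3): a world point X has camera coordinates R X + t. Camera axes: x right, y down, z forward; pixel columns grow to the right and rows downward; lengths in mm; the calibration is good to about 2 mm. A picture is of the moment at which its call begins: read the wrist's pose just before it. camera_model takes no time and is no camera call; for the wrist camera it gives the pose at the moment of the call.
- env.finish_job(): hands the job in, once; it reports no verdict.
The state is a dict: "time_s": time; "q": joint angles; "qvel": joint speeds; "effort": joint torques, N m; "tcp_pos": TCP position; "orientation": TCP orientation; "force": force on the tool from outside, world axes, zero at the start; "ft_torque": the same for the moment, N m; "gripper_width": finger opening in mm.
Only numpy, scipy, OpenCV 4.12 (cv2) and the standard library are available. Lean on these libraries where they do the work, as an engineer would, in place of code of your own. Each camera call takes 0.05 s, during which the arm holds its last target. There are 200 camera calls.

## Working session

There is one attempt and no reset: what is moved stays moved. The work goes in short steps, Python scripts to look and compute and a shell command to move; the robot and the scene stay as the last step left them, time stands still between calls to the robot, and variables do not carry over. Pictures are saved under pics/ and viewed, about 8 in all and at most 12, crops included, and the job is handed in when it is done.

```bash
mkdir -p pics
python3 - <<'E'
from plant import state, viewer, env
import cv2, numpy as np
s=state(); print(s)
a=viewer.capture("scene"); b=viewer.capture("side")
cv2.imwrite("pics/scene.png",a[:,:,::-1]);cv2.imwrite("pics/side.png",b[:,:,::-1])
cv2.imwrite("pics/a1.png",cv2.resize(a,(800,600),interpolation=cv2.INTER_CUBIC)[:,:,::-1])
cv2.imwrite("pics/b1.png",cv2.resize(b,(800,600),interpolation=cv2.INTER_CUBIC)[:,:,::-1])
for n in("scene","side","wrist"):
  m=viewer.camera_model(n);print(n,m, -np.array(m["R"]).T@m["t"])
E
```

```text
{'time_s': 0.0, 'q': array([ 1.16939499e+00,  3.51256800e-01,  1.65245379e+00, -4.00516999e-05,
        1.13910260e+00, -8.45927243e-02]), 'qvel': array([-0.00141084, -0.00141894,  0.00184274, -0.00146152,  0.00145987,
        0.00156646]), 'effort': array([ 2.34198822e-03, -4.97331369e+01, -2.85258526e+01,  7.00363889e-02,
        2.57522485e-02, -1.49636439e-04]), 'tcp_pos': array([171.18392281, 522.30006914, 218.07888154]), 'orientation': array([ 3.30591525e-04,  8.09789833e-01,  5.86719740e-01, -5.13292997e-04]), 'force': array([ 0.20341083, -0.58067283, -0.11176901]), 'ft_torque': array([ 0.0232733 , -0.0161593 , -0.00822453]), 'gripper_width': 92.81996415210666}
scene {'camera_matrix': array([[425.24054112,   0.        , 258.13566106],
       [  0.        , 425.24054112, 192.42675263],
       [  0.        ,   0.        ,   1.        ]]), 'R': array([[-0.84624253,  0.5327147 , -0.00941409],
       [ 0.37464206,  0.58238752, -0.72143475],
       [-0.37883625, -0.61403568, -0.69241842]]), 't': array([ 491.45868445, -127.50004263, 1462.93285432])} [1017.87211651  710.74014295  925.
[... 207 characters left out ...]
84203, -0.95965597,  0.01371731],
       [-0.72192463, -0.220645  , -0.65585106],
       [ 0.63241804,  0.17428768, -0.75476568]]), 't': array([-148.77855737,  467.46788103,  672.98838713])} [ -46.35014959 -156.92536169  816.57868122]
wrist {'camera_matrix': array([[319.82161646,   0.        , 248.6544697 ],
       [  0.        , 319.82161646, 192.3733996 ],
       [  0.        ,   0.        ,   1.        ]]), 'R': array([[ 3.11101638e-01,  9.50376614e-01,  2.48159240e-04],
       [ 9.17622803e-01, -3.00447761e-01,  2.60191342e-01],
       [ 2.47354326e-01, -8.07182361e-02, -9.65557043e-01]]), 't': array([-551.27699687,  -29.94556994,  389.03243182])} [102.75305953 546.32569819 383.56138713]
```

View pics/a1.png

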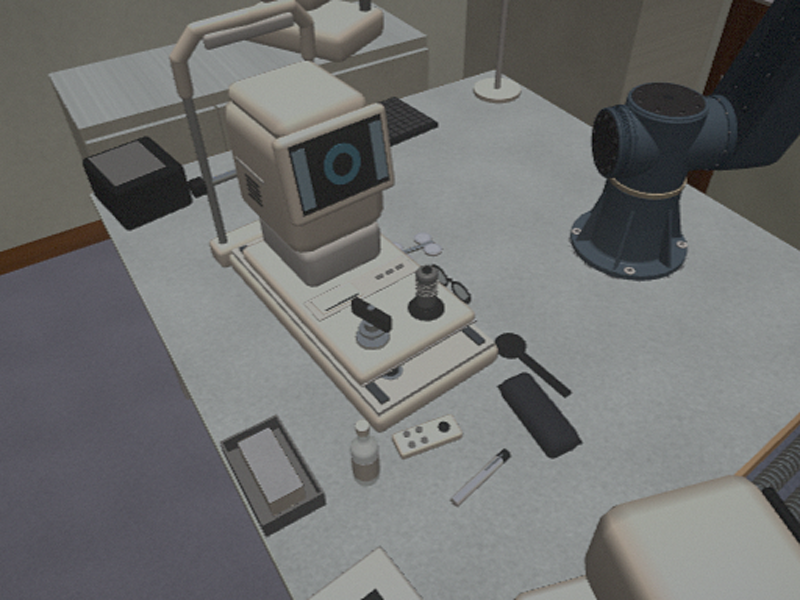

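View pics/b1.png

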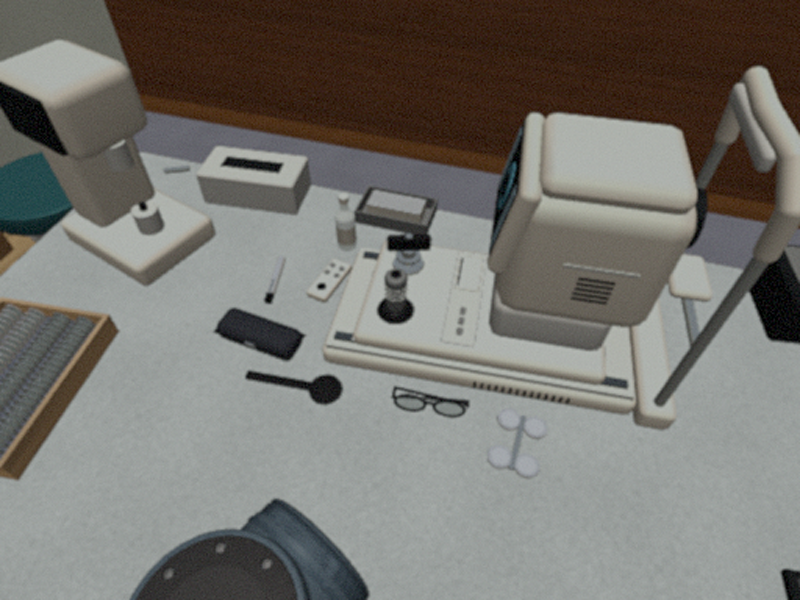

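The scene view shows the joystick top at about (427,271) and the bar from (352,300) to (391,325). The side view shows the joystick top at (396,274) and the bar from (388,243) to (430,242). Next I triangulate these points.

```bash
cat > h.py <<'E'
from plant import state, viewer, env
import cv2, numpy as np
def ray(n,p,m=None):
    m=m or viewer.camera_model(n); K=m["camera_matrix"];R=np.array(m["R"])
    c=-R.T@m["t"]; d=R.T@np.linalg.inv(K)@[p[0],p[1],1]; return c,d/np.linalg.norm(d)
def plane(n,p,z,m=None):
    c,d=ray(n,p,m); return c+d*(z-c[2])/d[2]
def tri(r):
    A=sum(np.eye(3)-np.outer(d,d) for c,d in r); b=sum((np.eye(3)-np.outer(d,d))@c for c,d in r)
    return np.linalg.solve(A,b)
E
python3 - <<'E'
from h import *
np.set_printoptions(precision=1,suppress=True)
k=1/1.5625
def both(a,b): 
    return tri([ray("scene",np.array(a)*k),ray("side",np.array(b)*k)])
print("joy top",both((427,270),(396,274)))
print("bar c",both((371,313),(409,242)))
print("joy top z188",plane("scene",np.array((427,270))*k,188),plane("side",np.array((396,274))*k,188))
for a in [(352,303),(391,320)]: print("bar end scene z154",plane("scene",np.array(a)*k,154))
for a in [(388,243),(430,242)]: print("bar end side",plane("side",np.array(a)*k,154))
for a in [(378,418),(495,346)]: print("plinth op corners z60",plane("scene",np.array(a)*k,55))
for a in [(325,352),(632,404)]: print("plinth joy side z60",plane("side",np.array(a)*k,55))
print("stage op corners",[plane("scene",np.array(a)*k,95) for a in [(362,375),(474,315)]])
print("spray", plane("scene",np.array((363,425))*k,135),plane("side",np.array((344,197))*k,135))
E
```

```text
joy top [542.7  15.2 189.7]
bar c [657.9  24.4 157.1]
joy top z188 [541.1  15.1 188. ] [545.6  14.7 188. ]
bar end scene z154 [670.9 -15.2 154. ]
bar end scene z154 [636.8  54.1 154. ]
bar end side [648.3  60.2 154. ]
bar end side [673.3 -11.7 154. ]
plinth op corners z60 [720.  146.1  55. ]
plinth op corners z60 [467.1 123.9  55. ]
plinth joy side z60 [453.7 114.6  55. ]
plinth joy side z60 [ 500.8 -399.2   55. ]
stage op corners [array([712.2,  85. ,  95. ]), array([478.1,  72.5,  95. ])]
spray [771.8 196.9 135. ] [772.9 191.7 135. ]
```

```bash
cat >> h.py <<'E'
def to(x,y,z,phi):
    "units from present pose to target TCP with tool x at world angle phi (deg), tool down"
    s=state(); w,a,b,c=s["orientation"]; p=s["tcp_pos"]
    f=np.arctan2(2*(a*b+w*c),1-2*(b*b+c*c)); d=np.array([x,y,z])-p
    print("now",p.round(1),"phi",round(np.degrees(f),1),"q6",s["q"][5].round(2),"| x %.2f y %.2f z %.2f yaw %.2f"%(
     (d[0]*np.cos(f)+d[1]*np.sin(f))/50,(d[0]*np.sin(f)-d[1]*np.cos(f))/50,-d[2]/50,((np.degrees(f)-phi+180)%360-180)/6))
E
python3 -m pendant '[-0.3,0.5,-0.1,0,93, -0.8,1.3,-0.3,0,93, -1.3,2.2,-0.5,0,93, -1.9,3.1,-0.7,0,93, -2.4,4.0,-0.9,0,93, -2.9,4.9,-1.0,0,93, -3.5,5.8,-1.1,0,93, -4.0,6.7,-1.2,0,93, -4.5,7.5,-1.2,0,93, -4.9,8.2,-1.2,0,93]' 
python3 -c "from h import *;to(590,40,290,5)"
```

```text
time_s: 1.1
tcp_pos: [482.3, 163.9, 278.8]
orientation: [0.0, 0.81, 0.587, 0.0]
force: [0.2, 0.7, 0.1]
gripper_width: 92.8
now [482.3 163.9 278.8] phi 71.8 q6 -1.02 | x -1.68 y 2.82 z -0.22 yaw 11.14
```

```bash
python3 -m pendant '[-0.3,0.5,-0.1,1.2,93, -0.7,1.0,-0.2,2.5,93, -1.0,1.6,-0.2,3.8,93, -1.3,2.1,-0.2,5.1,93, -1.5,2.5,-0.2,6.4,93, -1.7,2.8,-0.2,7.7,93, -1.7,2.8,-0.2,9.0,93, -1.7,2.8,-0.2,10.2,93, -1.7,2.8,-0.2,11.1,93, -1.7,2.8,-0.2,11.1,93]'
python3 - <<'E'
from h import *
to(590,40,290,5)
m=viewer.camera_model("wrist"); a=viewer.capture("wrist")
np.savez("w1.npz",**m); cv2.imwrite("pics/w1.png",a[:,:,::-1])
E
```

```text
time_s: 2.1
tcp_pos: [587.8, 41.3, 288.2]
orientation: [-0.0, 0.999, 0.045, -0.0]
force: [0.3, 0.8, 0.2]
gripper_width: 93.3
now [587.8  41.3 288.2] phi 5.2 q6 -0.1 | x 0.04 y 0.03 z -0.04 yaw 0.03
```

View pics/w1.png

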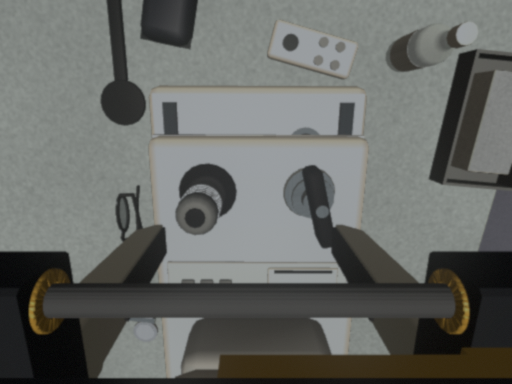

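The wrist view shows the joystick top at (197,213), the bar top from about (311,167) to (324,246), and the plinth's end edge level from (153,88) to (363,88). I compute positions from these by mask.

Run:
```python
from h import *
np.set_printoptions(precision=1,suppress=True)
m=dict(np.load("w1.npz")); g=cv2.imread("pics/w1.png",0)
P=lambda p,z:plane("wrist",p,z,m)
print("joy",P((197,213),188)); 
k=np.zeros_like(g); k[160:255,295:337]=(g[160:255,295:337]<55)*255
c=max(cv2.findContours(k,0,2)[0],key=cv2.contourArea); r=cv2.minAreaRect(c); print(r)
for p in cv2.boxPoints(r): print(p,P(p,170))
e=P((153,88),60),P((363,88),60); d=e[1]-e[0]; print("plinth",e,np.degrees(np.arctan2(d[1],d[0])))
print("collar",P((309,192),106),"bush?",P((306,137),60))
```

```text
joy [544.4  20.8 188. ]
((320.9117736816406, 210.64707946777344), (91.43592834472656, 20.858062744140625), 75.96376037597656)
[299.7 168.8] [631.9  64.7 170. ]
[319.9 163.8] [649.4  70.9 170. ]
[342.1 252.5] [683.6 -13.  170. ]
[321.9 257.5] [664.9 -20.1 170. ]
plinth (array([467.6, 125.2,  60. ]), array([712.6, 147.4,  60. ])) 5.189938476032549
collar [657.2  28.1 106. ] bush? [653.9  85.1  60. ]
```

Run:
```python
from h import *
to(544,19.5,133,5.2)
```

```text
now [587.7  41.4 288.3] phi 5.4 q6 -0.1 | x -0.91 y 0.35 z 3.11 yaw 0.03
```

```bash
python3 -m pendant '[-0.3,0.1,0.2,0,93, -0.7,0.3,0.5,0,93, -0.91,0.35,0.9,0,93, -0.91,0.35,1.4,0,93, -0.91,0.35,1.9,0,93, -0.91,0.35,2.4,0,93, -0.91,0.35,2.8,0,93, -0.91,0.35,3.05,0,93, -0.91,0.35,3.1,0,93, -0.91,0.35,3.1,0,93]' && python3 -m pendant '[0,0,0,0,30, 0,0,0,0,30, 0,0,0,0,30, 0,0,0,0,30, 0,0,0,0,30, 0,0,0,0,30, 0,0,0,0,30, 0,0,0,0,30, 0,0,0,0,30, 0,0,0,0,30]' 25
python3 -c "from h import *;to(544,19.5,133,5.2)"
```

```text
time_s: 3.15
tcp_pos: [544.3, 19.8, 133.9]
orientation: [-0.0, 0.999, 0.046, 0.0]
force: [-0.2, -0.3, 0.0]
gripper_width: 93.0
time_s: 4.15
tcp_pos: [541.9, 19.6, 133.4]
orientation: [0.0, 0.999, 0.046, -0.003]
force: [-12.0, -1.4, 9.2]
gripper_width: 38.2
now [541.9  19.6 133.4] phi 5.3 q6 -0.14 | x 0.04 y 0.01 z 0.01 yaw 0.01
```

```bash
python3 -m pendant '[-0.04,0,0,0,30, -0.06,-0.1,0,0,30, -0.06,-0.2,0,0,30, -0.06,-0.35,0,0,30, -0.06,-0.5,0,0,30, -0.06,-0.65,0,0,30, -0.06,-0.8,0,0,30, -0.06,-0.9,0,0,30, -0.06,-0.96,0,0,30, -0.06,-0.96,0,0,30]' && python3 -m pendant '[0,-0.02,0,0,30, 0,-0.04,0,0,30, 0,-0.06,0,0,30, 0,-0.08,0,0,30, 0,-0.1,0,0,30, 0,-0.12,0,0,30, 0,-0.14,0,0,30, 0,-0.16,0,0,30, 0,-0.16,0,0,30, 0,-0.16,0,0,30]'
```

```text
time_s: 5.15
tcp_pos: [537.9, 67.4, 133.4]
orientation: [0.0, 0.999, 0.046, 0.001]
force: [9.2, 1.2, -5.2]
gripper_width: 38.2
time_s: 6.15
tcp_pos: [537.5, 71.3, 133.5]
orientation: [0.003, 0.999, 0.046, 0.001]
force: [8.2, -31.2, -6.0]
gripper_width: 37.7
```

```bash
python3 -m pendant '[0.03,0.03,0,0,30, 0.03,0.07,0,0,30, 0.03,0.07,0,0,93, 0.03,0.07,0,0,93, 0.03,0.07,0,0,93, 0.03,0.07,0,0,93, 0.03,0.07,0,0,93, 0.03,0.07,-0.2,0,93, 0.03,0.07,-0.7,0,93, 0.03,0.07,-1.2,0,93]'
python3 -c "from h import *;to(653.5,79,245,22)"
```

```text
time_s: 7.15
tcp_pos: [537.7, 72.0, 194.8]
orientation: [-0.0, 0.999, 0.046, -0.0]
force: [0.6, -0.6, 0.2]
gripper_width: 92.1
now [537.7  72.  194.8] phi 5.3 q6 -0.04 | x 2.32 y 0.07 z -1.00 yaw -2.79
```

```bash
python3 -m pendant '[0,0,-0.4,0,93, 0.1,0,-0.8,0,93, 0.4,0,-1.0,-0.5,93, 0.8,0,-1.0,-1,93, 1.3,0,-1.0,-1.5,93, 1.8,0,-1.0,-2,93, 2.1,0.05,-1.0,-2.4,93, 2.3,0.07,-1.0,-2.7,93, 2.32,0.07,-1.0,-2.8,93, 2.32,0.07,-1.0,-2.8,93]'
python3 - <<'E'
from h import *
to(653.5,79,245,22)
m=viewer.camera_model("wrist"); a=viewer.capture("wrist")
np.savez("w2.npz",**m); cv2.imwrite("pics/w2.png",a[:,:,::-1])
E
```

```text
time_s: 8.15
tcp_pos: [653.5, 79.1, 243.9]
orientation: [-0.0, 0.982, 0.191, -0.0]
force: [-0.4, -0.4, 1.0]
gripper_width: 92.7
now [653.5  79.1 243.9] phi 22.0 q6 -0.33 | x 0.00 y 0.00 z -0.02 yaw 0.00
```

View pics/w2.png

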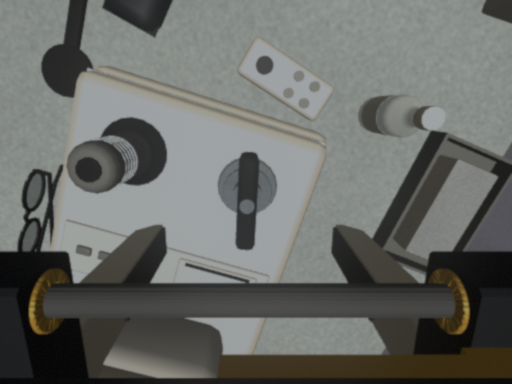

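The stage's edge now lies almost over the plinth's end, so it is parked. The bar is clear and nearly upright in the picture, from (248,152) to (246,248).

Run:
```python
from h import *
np.set_printoptions(precision=1,suppress=True)
m=dict(np.load("w2.npz")); g=cv2.imread("pics/w2.png",0)
k=np.zeros_like(g); k[145:255,232:264]=(g[145:255,232:264]<60)*255
c=max(cv2.findContours(k,0,2)[0],key=cv2.contourArea); r=cv2.minAreaRect(c); print(r)
q=np.array([plane("wrist",p,170,m) for p in cv2.boxPoints(r)]); print(q,q.mean(0))
d=q[2]-q[1] if np.linalg.norm(q[2]-q[1])>np.linalg.norm(q[1]-q[0]) else q[1]-q[0]; print(np.linalg.norm(d),np.degrees(np.arctan2(d[1],d[0])))
print("collar edges",plane("wrist",(218,185),122,m),plane("wrist",(277,185),122,m))
print("joy",plane("wrist",(95,167),188,m))
to(q.mean(0)[0],q.mean(0)[1],136,22)
```

```text
((246.50193786621094, 200.4688720703125), (19.274890899658203, 95.56353759765625), 3.5763344764709473)
[[657.1  40.3 170. ]
 [632.9 114.2 170. ]
 [646.6 118.8 170. ]
 [672.   45.2 170. ]] [652.1  79.6 170. ]
77.8108152111535 108.0771843951215
collar edges [626.7  71.7 122. ] [677.2  92.2 122. ]
joy [542.1  68.9 188. ]
now [653.3  79.1 244. ] phi 22.0 q6 -0.33 | x -0.02 y -0.02 z 2.16 yaw 0.00
```

```bash
python3 -m pendant '[-0.02,0,0.3,0.3,70, -0.02,-0.02,0.7,0.3,60, -0.02,-0.02,1.1,0.3,50, -0.02,-0.02,1.5,0.3,50, -0.02,-0.02,1.8,0.3,50, -0.02,-0.02,2.05,0.3,50, -0.02,-0.02,2.16,0.3,50, -0.02,-0.02,2.16,0.3,40, -0.02,-0.02,2.16,0.3,30, -0.02,-0.02,2.16,0.3,24]' 15 && python3 -m pendant '[0,0,0,0,10, 0,0,0,0,10, 0,0,0,0,10, 0,0,0,0,10, 0,0,0,0,10, 0,0,0,0,10, 0,0,0,0,10, 0,0,0,0,10, 0,0,0,0,10, 0,0,0,0,10]' 15
python3 -c "
from h import *
to(652.1,79.6,136,20);print(state()['ft_torque'])"
```

```text
time_s: 9.2
tcp_pos: [652.8, 79.6, 136.5]
orientation: [0.0, 0.984, 0.176, 0.001]
force: [-0.1, -0.4, -0.9]
gripper_width: 30.2
time_s: 10.2
tcp_pos: [651.9, 79.3, 136.7]
orientation: [0.0, 0.984, 0.176, -0.0]
force: [-7.7, -1.9, 8.3]
gripper_width: 15.8
now [651.9  79.3 136.7] phi 20.2 q6 -0.3 | x 0.01 y -0.00 z 0.01 yaw 0.04
[-0.44914917  1.17203831 -0.09279189]
```

```bash
python3 -m pendant '[-0.03,0,0,0,10, -0.03,0,-0.003,-0.6,10, -0.03,0,-0.008,-1.5,10, -0.03,0,-0.013,-2.4,10, -0.03,0,-0.018,-3.3,10, -0.03,0,-0.022,-4.2,10, -0.03,0,-0.027,-5.1,10, -0.03,0,-0.032,-6,10, -0.03,0,-0.032,-6,10, -0.03,0,-0.032,-6,10]' 15
python3 -c "
from h import *
to(652.1,79.6,136,20);s=state();print(s['force'],s['ft_torque'])"
```

```text
time_s: 11.2
tcp_pos: [649.2, 77.3, 138.2]
orientation: [0.0, 0.882, 0.471, -0.003]
force: [-17.0, -11.3, 14.4]
gripper_width: 15.8
now [649.2  77.3 138.2] phi 56.2 q6 -0.93 | x 0.07 y 0.02 z 0.04 yaw 6.04
[-17.04301793 -11.33175747  14.4462451 ] [-1.76308948  2.56480455 -0.04358741]
```

```bash
python3 -m pendant '[0,0,0,0,40, 0,0,0,0,40, 0,0,0,0,40, 0,0,0,0,40, 0,0,0,0,40, 0,0,0,0,40, 0,0,0,0,40, 0,0,-0.3,0,60, 0,0,-0.8,0,70, 0,0,-1.3,0,80]' 15
python3 - <<'E'
from h import *
to(652,79,136,56)
m=viewer.camera_model("wrist"); a=viewer.capture("wrist")
np.savez("w3.npz",**m); cv2.imwrite("pics/w3.png",a[:,:,::-1])
E
```

```text
time_s: 12.2
tcp_pos: [651.0, 79.1, 204.0]
orientation: [0.0, 0.882, 0.471, 0.0]
force: [0.7, 0.1, -0.2]
gripper_width: 59.5
now [651.   79.1 204. ] phi 56.2 q6 -0.93 | x 0.01 y 0.02 z 1.36 yaw 0.04
```

View pics/w3.png

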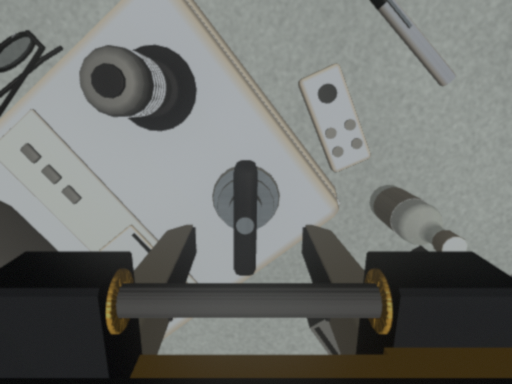

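The bar has turned with the gripper. Its top runs from (245,160) to (245,275), with a round mark on it at about (245,226) that should be the bolt's axis. In w2 the mark was at (247,206).

Run:
```python
from h import *
np.set_printoptions(precision=1,suppress=True)
for n,p,t in(("w2",(247,206),(653.3,79.1)),("w3",(245,226),(651,79.1))):
    m=dict(np.load(n+".npz")); R=np.array(m["R"])
    v=R@np.array([*t,170])+m["t"]; u=m["camera_matrix"]@v/v[2]
    print(n,"mark z170",plane("wrist",p,170,m),"z171",plane("wrist",p,167,m),"tcp line at z170 px",u[:2])
m=dict(np.load("w3.npz"))
for p in((245,160),(245,275),(212,197),(279,197)): print(p,plane("wrist",p,170 if p[0]==245 else 121,m))
```

```text
w2 mark z170 [653.7  77.1 170. ] z171 [654.   76.2 167. ] tcp line at z170 px [247.5 203.5]
w3 mark z170 [653.7  76.  170. ] z171 [654.6  75.4 167. ] tcp line at z170 px [246.6 220.4]
(245, 160) [617.  100.7 170. ]
(245, 275) [683.8  55.8 170. ]
(212, 197) [633.6  56.9 121. ]
(279, 197) [663.6 101.8 121. ]
```

```bash
python3 -c "from h import *;to(653.7,75.5,138,56.2)"
```

```text
now [652.7  79.2 208.8] phi 56.3 q6 -0.93 | x -0.05 y 0.06 z 1.42 yaw 0.01
```

```bash
python3 -m pendant '[-0.05,0.06,0.2,0,60, -0.05,0.06,0.5,0,50, -0.05,0.06,0.9,0,50, -0.05,0.06,1.2,0,50, -0.05,0.06,1.38,0,50, -0.05,0.06,1.42,0,40, -0.05,0.06,1.42,0,30, -0.05,0.06,1.42,0,20, -0.05,0.06,1.42,0,10, -0.05,0.06,1.42,0,10]' 12 && python3 -m pendant '[0,0,0,0,10, 0,0,0,0,10, 0,0,0,0,10, 0,0,0,0,10, 0,0,-0.003,-0.4,10, 0,0,-0.008,-1,10, 0,0,-0.013,-2,10, 0,0,-0.018,-3,10, 0,0,-0.018,-3,10, 0,0,-0.018,-3,10]'
python3 -c "
from h import *
to(653.7,75.5,138,20);s=state();print(s['force'],s['ft_torque'])"
```

```text
time_s: 13.25
tcp_pos: [652.3, 75.0, 131.9]
orientation: [0.0, 0.882, 0.471, 0.0]
force: [-2.0, -2.9, 2.0]
gripper_width: 25.3
time_s: 14.25
tcp_pos: [652.1, 74.6, 132.5]
orientation: [0.0, 0.797, 0.604, -0.0]
force: [-3.7, -5.6, 6.1]
gripper_width: 25.6
now [652.1  74.6 132.5] phi 74.3 q6 -1.25 | x 0.03 y 0.03 z -0.11 yaw 9.04
[-3.70616338 -5.64587551  6.11121333] [-1.11725631  0.57823708  0.02294632]
```

```bash
python3 -m pendant '[0,0,0,0,35, 0,0,0,0,35, 0,0,0,0,35, 0,0,-0.05,0,35, 0,0,-0.11,0,35, 0,0,-0.12,0,35, 0,0,-0.12,0,25, 0,0,-0.12,0,10, 0,0,-0.12,0,10, 0,0,-0.12,0,10]' 15
python3 - <<'E'
from h import *
to(653.7,75.5,138,20);s=state();print(s['force'],s['ft_torque'])
E
```

```text
time_s: 15.25
tcp_pos: [652.2, 74.5, 138.9]
orientation: [0.001, 0.797, 0.603, -0.0]
force: [-2.7, -5.4, 6.7]
gripper_width: 15.8
now [652.2  74.5 138.9] phi 74.2 q6 -1.25 | x 0.03 y 0.02 z 0.02 yaw 9.04
[-2.66212397 -5.43995436  6.65766942] [-0.74768939  0.42678555 -0.10251467]
```

```bash
python3 -m pendant '[0,0,-0.004,-0.3,10, 0,0,-0.01,-1,10, 0,0,-0.015,-1.8,10, 0,0,-0.018,-2.6,10, 0,0,-0.018,-3.4,10, 0,0,-0.018,-4.2,10, 0,0,-0.018,-5,10, 0,0,-0.018,-5.6,10, 0,0,-0.018,-5.6,10, 0,0,-0.018,-5.6,10]' 15 
python3 -c "
from h import *
to(653.7,75.5,138,20);s=state();print(s['force'],s['ft_torque'])"
```

```text
time_s: 16.25
tcp_pos: [652.2, 73.6, 138.5]
orientation: [0.001, 0.589, 0.808, -0.001]
force: [1.4, -10.3, -2.8]
gripper_width: 15.8
now [652.2  73.6 138.5] phi 107.8 q6 -1.84 | x 0.03 y 0.04 z 0.01 yaw 14.64
[  1.44816158 -10.27761622  -2.8380113 ] [-1.36255251 -0.33143186 -0.00328518]
```

```bash
python3 -m pendant '[0,0,0,0,45, 0,0,0,0,45, 0,0,0,0,45, 0,0,0,0,45, 0,0,0,0,45, 0,0,-0.2,0,60, 0,0,-0.6,0,70, 0,0,-1.1,0,80, 0,0,-1.4,0,80, 0,0,-1.4,0,80]' 15
python3 - <<'E'
from h import *
to(653.7,75.5,138,107.8)
m=viewer.camera_model("wrist"); a=viewer.capture("wrist"); b=viewer.capture("side")
np.savez("w4.npz",**m); cv2.imwrite("pics/w4.png",a[:,:,::-1]); cv2.imwrite("pics/s4.png",b[:,:,::-1])
s1=cv2.imread("pics/side.png")
c=lambda i,u,v:cv2.resize(i[v-40:v+40,u-40:u+40],(288,288),interpolation=cv2.INTER_CUBIC)
v=np.vstack([c(s1,258,165),c(b[:,:,::-1],232,160)])
o=np.zeros((576,800,3),np.uint8); o[:384,:512]=a[:,:,::-1]; o[:,512:]=v; cv2.imwrite("pics/v4.png",o)
E
```

```text
time_s: 17.25
tcp_pos: [653.1, 75.4, 211.7]
orientation: [0.002, 0.589, 0.808, 0.001]
force: [0.4, -0.6, -0.5]
gripper_width: 78.6
now [653.1  75.4 211.7] phi 107.9 q6 -1.84 | x -0.00 y 0.01 z 1.47 yaw 0.01
```

View pics/v4.png

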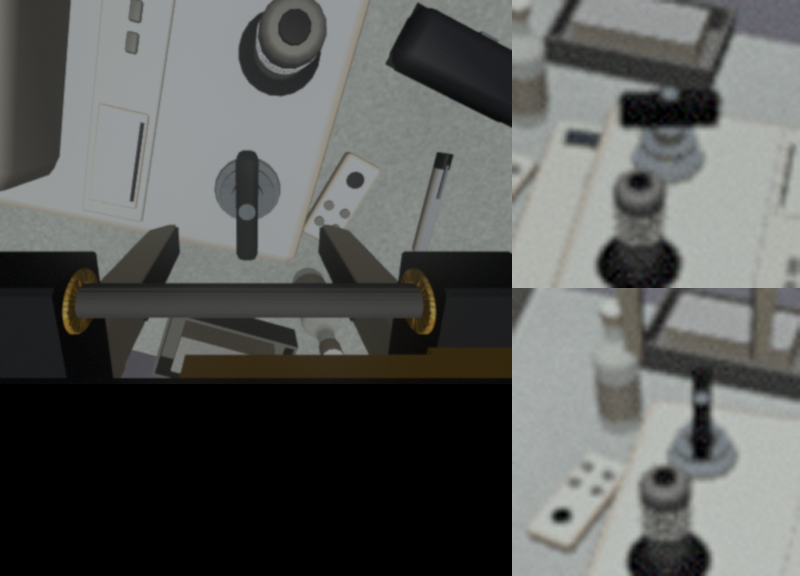

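The wrist view shows the bar from (247,152) to (247,258), which matches the tool angle. To check the drop I get its height from the bar's apparent length and from the side-view mark.

Run:
```python
from h import *
from scipy.optimize import brentq
np.set_printoptions(precision=1,suppress=True)
for n,c0 in(("w2",247),("w3",245),("w4",247)):
    m=dict(np.load(n+".npz")); g=cv2.imread(f"pics/{n}.png",0).astype(float)
    p=cv2.GaussianBlur(g,(3,3),0)[:,c0-5:c0+6].mean(1)
    d=np.diff(p); 
    r0=140+np.argmin(d[140:175]); r1=235+np.argmax(d[235:283])
    sub=lambda r:r+.5+(abs(d[r+1])-abs(d[r-1]))/(2*(2*abs(d[r])-abs(d[r+1])-abs(d[r-1]))+1e-9)
    a,b=sub(r0),sub(r1)
    f=lambda z:np.linalg.norm(plane("wrist",(c0,a),z,m)-plane("wrist",(c0,b),z,m))-80
    z=brentq(f,100,230); e=[plane("wrist",(c0,q),z,m) for q in(a,b)]
    v=e[1]-e[0]; print(n,a,b,"top z",z,"centre",(e[0]+e[1])/2,"ang",np.degrees(np.arctan2(v[1],v[0])))
for n,p,ax in(("before",(261.3,150.6),(658.4,24.8)),("after",(244.8,150.3),(653.8,76))):
    c,d=ray("side",p); t=((np.array(ax)-c[:2])@d[:2])/(d[:2]@d[:2]); print(n,c+t*d)
```

```text
w2 151.76810016330333 249.18310301508413 top z 168.09671190686572 centre [652.8  79.2 168.1] ang -68.02218318272601
w3 159.8132639791866 275.04109589042224 top z 171.4307804589987 centre [649.9  78.6 171.4] ang -33.896146297604346
w4 150.1198641765818 259.6884867154345 top z 164.80360655490455 centre [650.   74.8 164.8] ang 17.798743827823085
before [658.2  25.4 173.1]
after [654.9  72.6 164.6]
```

The bar is at 17.8°, so the bolt is at about −0.22 rad. Its top reads 3.3 mm lower than when it sat on the ramp, and 8.5 mm below the start in the side view. It has dropped, so I regrip lower and screw clockwise.

```bash
python3 -c "from h import *;to(653.3,74.8,133,107.8)"
```

```text
now [651.9  75.4 208.6] phi 107.9 q6 -1.84 | x -0.02 y 0.02 z 1.51 yaw 0.01
```

```bash
python3 -m pendant '[-0.01,0.02,0.2,0,60, -0.01,0.02,0.6,0,50, -0.01,0.02,1.0,0,50, -0.01,0.02,1.3,0,50, -0.01,0.02,1.45,0,50, -0.01,0.02,1.51,0,40, -0.01,0.02,1.51,0,30, -0.01,0.02,1.51,0,20, -0.01,0.02,1.51,0,10, -0.01,0.02,1.51,0,10]' 15 && python3 -m pendant '[0,0,0,0,10, 0,0,0,0,10, 0,0,0,0,10, 0,0,0,0,10, 0,0,0,0,10, 0,0,0,0,10, 0,0,0,0,10, 0,0,0,0,10, 0,0,0,0,10, 0,0,0,0,10]' 15
python3 -c "
from h import *
to(653.7,75.5,133,20);s=state();print(s['force'],s['ft_torque'])"
```

```text
time_s: 18.35
tcp_pos: [653.9, 74.1, 134.2]
orientation: [0.001, 0.589, 0.808, -0.0]
force: [-0.9, -0.1, 0.3]
gripper_width: 15.8
time_s: 19.35
tcp_pos: [653.8, 74.1, 134.2]
orientation: [0.001, 0.589, 0.808, -0.0]
force: [1.1, -5.8, 0.5]
gripper_width: 16.0
now [653.8  74.1 134.2] phi 107.8 q6 -1.84 | x 0.03 y 0.01 z 0.02 yaw 14.64
[ 1.12576814 -5.82593349  0.48028955] [-0.86970436 -0.20469229 -0.03529974]
```

```bash
python3 -m pendant '[0,0,0,0.3,10, 0,0,0.003,1.1,10, 0,0,0.008,2.1,10, 0,0,0.013,3.1,10, 0,0,0.018,4.1,10, 0,0,0.023,5.1,10, 0,0,0.028,6.1,10, 0,0,0.033,7.1,10, 0,0,0.036,8,10, 0,0,0.036,8,10]' 15
python3 -c "
from h import *
to(653.7,75.5,133,20);s=state();print(s['force'],s['ft_torque'])"
```

```text
time_s: 20.35
tcp_pos: [653.8, 74.0, 132.1]
orientation: [0.001, 0.868, 0.497, 0.0]
force: [2.5, -5.7, -2.8]
gripper_width: 16.1
now [653.8  74.  132.1] phi 59.6 q6 -1.0 | x 0.02 y -0.02 z -0.02 yaw 6.61
[ 2.54059701 -5.72413254 -2.80520965] [-1.03379864 -0.47244135 -0.06804593]
```

```bash
python3 -m pendant '[0,0,0,0.3,10, 0,0,0.005,1.1,10, 0,0,0.01,2.1,10, 0,0,0.016,3.1,10, 0,0,0.021,4.1,10, 0,0,0.026,5.1,10, 0,0,0.031,6.1,10, 0,0,0.037,7.1,10, 0,0,0.042,8,10, 0,0,0.042,8,10]' 15
python3 -c "
from h import *
to(653.7,75.5,133,20);s=state();print(s['force'],s['ft_torque'])"
```

```text
time_s: 21.35
tcp_pos: [653.7, 73.9, 130.0]
orientation: [0.001, 0.995, 0.101, 0.001]
force: [2.8, -7.6, -1.7]
gripper_width: 15.4
now [653.7  73.9 130. ] phi 11.6 q6 -0.16 | x 0.01 y -0.03 z -0.06 yaw -1.39
[ 2.77690571 -7.5773649  -1.67500066] [-1.17844357 -0.36917759 -0.05508921]
```

```bash
python3 -m pendant '[0,0,0,0.3,10, 0,0,0.005,1.1,10, 0,0,0.01,2.1,10, 0,0,0.016,3.1,10, 0,0,0.021,4.1,10, 0,0,0.026,5.1,10, 0,0,0.031,6.1,10, 0,0,0.037,7.1,10, 0,0,0.042,8,10, 0,0,0.042,8,10]' 15
python3 -c "
from h import *
to(653.7,75.5,133,20);s=state();print(s['force'],s['ft_torque'])"
python3 -m pendant '[0,0,0.001,0.2,10, 0,0,0.002,0.4,10, 0,0,0.003,0.6,10, 0,0,0.004,0.8,10, 0,0,0.005,1.0,10, 0,0,0.006,1.2,10, 0,0,0.007,1.4,10, 0,0,0.008,1.6,10, 0,0,0.009,1.8,10, 0,0,0.010,2.0,10]' 15
python3 -c "
from h import *
to(653.7,75.5,133,20);s=state();print(s['force'],s['ft_torque'])"
```

```text
time_s: 22.35
tcp_pos: [653.6, 74.0, 127.8]
orientation: [0.001, 0.95, -0.312, 0.001]
force: [2.0, -6.7, -1.1]
gripper_width: 16.5
now [653.6  74.  127.8] phi -36.4 q6 0.68 | x -0.02 y -0.03 z -0.10 yaw -9.39
[ 2.00148383 -6.73843865 -1.07372389] [-1.16073977 -0.14390599 -0.05934694]
time_s: 23.35
tcp_pos: [653.6, 74.0, 127.7]
orientation: [0.001, 0.913, -0.408, 0.001]
force: [-0.2, -7.1, 2.0]
gripper_width: 16.1
now [653.6  74.  127.7] phi -48.2 q6 0.89 | x -0.02 y -0.02 z -0.11 yaw -11.37
[-0.19760851 -7.07060814  2.0048634 ] [-1.14151502  0.22255952  0.0650346 ]
```

```bash
python3 -m pendant '[0,0,0.001,0.2,10, 0,0,0.002,0.4,10, 0,0,0.003,0.6,10, 0,0,0.004,0.8,10, 0,0,0.005,1.0,10, 0,0,0.006,1.2,10, 0,0,0.007,1.4,10, 0,0,0.008,1.6,10, 0,0,0.009,1.8,10, 0,0,0.010,2.0,10]' 15
python3 -c "
from h import *
to(653.7,75.5,133,20);s=state();print(s['force'],s['ft_torque'])"
```

```text
time_s: 24.35
tcp_pos: [653.6, 74.0, 127.6]
orientation: [0.0, 0.865, -0.502, 0.001]
force: [-1.6, -7.0, 6.3]
gripper_width: 16.0
now [653.6  74.  127.6] phi -60.2 q6 1.09 | x -0.03 y -0.02 z -0.11 yaw -13.37
[-1.59821929 -6.9776321   6.30603176] [-1.12573109  0.53247056  0.11109749]
```

```bash
python3 -m pendant '[0,0,0,0,45, 0,0,0,0,45, 0,0,0,0,45, 0,0,0,0,45, 0,0,0,0,45, 0,0,-0.2,0,60, 0,0,-0.6,0,70, 0,0,-1.1,0,80, 0,0,-1.5,0,80, 0,0,-1.6,0,80]' 15
python3 -m pendant '[0,0,0,0,80, 0,0,0,0,80, 0,0,0,0,80, 0,0,0,0,80, 0,0,0,0,80, 0,0,0,0,80, 0,0,0,0,80, 0,0,0,0,80, 0,0,0,0,80, 0,0,0,0,80]'
python3 - <<'E'
from h import *
to(653.7,75.5,138,-60)
m=viewer.camera_model("wrist"); a=viewer.capture("wrist"); b=viewer.capture("side")
np.savez("w5.npz",**m); cv2.imwrite("pics/w5.png",a[:,:,::-1]); cv2.imwrite("pics/s5.png",b[:,:,::-1])
c=lambda i,u,v:cv2.resize(i[v-40:v+40,u-40:u+40],(288,288),interpolation=cv2.INTER_CUBIC)
v=np.vstack([c(cv2.imread("pics/s4.png"),232,160),c(b[:,:,::-1],232,160)])
o=np.zeros((576,800,3),np.uint8); o[:384,:512]=a[:,:,::-1]; o[:,512:]=v; cv2.imwrite("pics/v5.png",o)
E
```

```text
time_s: 25.35
tcp_pos: [654.2, 75.3, 209.6]
orientation: [-0.001, 0.865, -0.501, 0.002]
force: [0.1, -0.8, 0.1]
gripper_width: 78.6
time_s: 26.35
tcp_pos: [653.2, 75.2, 206.5]
orientation: [-0.0, 0.865, -0.501, 0.0]
force: [-0.4, 0.1, 0.0]
gripper_width: 80.0
now [653.2  75.2 206.5] phi -60.2 q6 1.09 | x -0.00 y -0.01 z 1.37 yaw -0.03
```

View pics/v5.png

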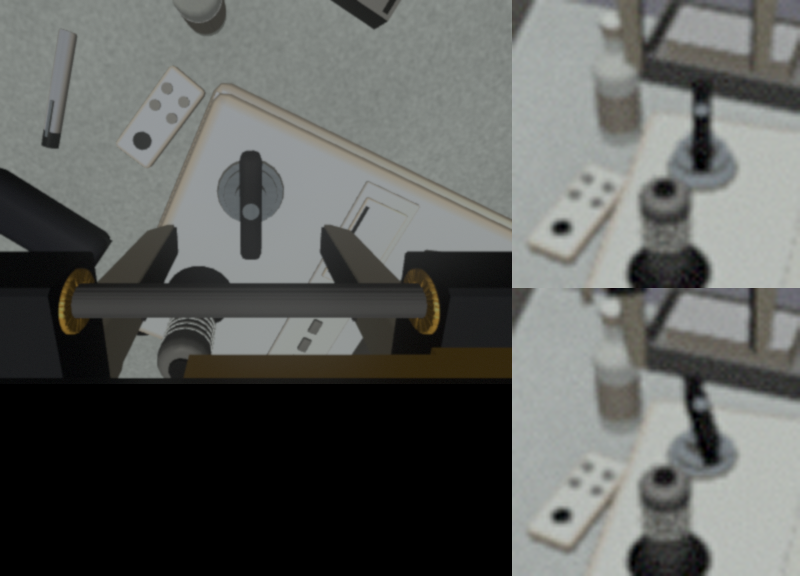

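The bar runs from (250,152) to (251,258), still aligned with the tool, so the bolt turned with the grip to about 2.7 rad. The side view shows its mark lower than before, at (701,403) against (702,108) in the crops.

Run:
```python
from h import *
from scipy.optimize import brentq
np.set_printoptions(precision=1,suppress=True)
for n,c0 in(("w2",247),("w4",247),("w5",250)):
    m=dict(np.load(n+".npz")); g=cv2.imread(f"pics/{n}.png",0).astype(float)
    p=cv2.GaussianBlur(g,(3,3),0)[:,c0-5:c0+6].mean(1); d=np.diff(p)
    r0=140+np.argmin(d[140:175]); r1=235+np.argmax(d[235:283])
    f=lambda z:np.linalg.norm(plane("wrist",(c0,r0+.5),z,m)-plane("wrist",(c0,r1+.5),z,m))-80
    print(n,r0,r1,"z",brentq(f,100,230),"cam z",(-m["R"].T@m["t"])[2])
a,b=[cv2.imread(f"pics/s{i}.png",0).astype(np.float32) for i in(4,5)]
# mark shift and stage shift between the pictures
t=a[143:157,238:252]; r=cv2.matchTemplate(b[133:172,230:262],t,cv2.TM_CCOEFF_NORMED); print("mark shift",np.array(cv2.minMaxLoc(r)[3])-(8,10),r.max())
t=a[165:200,215:245]; r=cv2.matchTemplate(b[155:210,205:255],t,cv2.TM_CCOEFF_NORMED); print("joystick shift",np.array(cv2.minMaxLoc(r)[3])-(10,10),r.max())
for n,p in(("w4",(244.8,150.3)),("w5",(244.5,151.9))):
    c,d=ray("side",p); k=((np.array((653.8,75))-c[:2])@d[:2])/(d[:2]@d[:2]); print(n,(c+k*d)[2])
k=viewer.camera_model("side")
pr=lambda X:(lambda v:(k["camera_matrix"]@v/v[2])[:2])(k["R"]@np.array(X)+k["t"])
print("expected px per 7mm drop",pr((653.8,75,156))-pr((653.8,75,163)))
```

```text
w2 151 249 z 169.551316576775 cam z 409.28866925032395
w4 150 259 z 163.72841270696705 cam z 376.76673747343233
w5 150 259 z 158.308760175038 cam z 371.9088204842725
mark shift [-2 -1] 0.8228271
joystick shift [0 0] 0.99162936
w4 164.918999437641
w5 158.94848991810295
expected px per 7mm drop [0.  1.9]
```

```bash
python3 -m pendant '[0,0.01,0.2,0,60, 0,0.01,0.6,0,50, 0,0.01,1.0,0,50, 0,0.01,1.3,0,50, 0,0.01,1.5,0,50, 0,0.01,1.59,0,40, 0,0.01,1.6,0,30, 0,0.01,1.6,0,20, 0,0.01,1.6,0,10, 0,0.01,1.6,0,10]' 25 && python3 -m pendant '[0,0,0,0,10, 0,0,0,0,10, 0,0,0,0,10, 0,0,0,0,10, 0,0,0,0,10, 0,0,0,0,10, 0,0,0,0,10, 0,0,0,0,10, 0,0,0,0,10, 0,0,0,0,10]' 25
python3 -c "
from h import *
to(653.7,75.5,133,-60);s=state();print(s['force'],s['ft_torque'])"
python3 -m pendant '[0,0,0.002,0.2,10, 0,0,0.003,0.4,10, 0,0,0.004,0.6,10, 0,0,0.005,0.8,10, 0,0,0.006,1,10, 0,0,0.007,1.2,10, 0,0,0.008,1.4,10, 0,0,0.009,1.6,10, 0,0,0.01,1.8,10, 0,0,0.01,2,10]' 25
python3 -c "
from h import *
to(653.7,75.5,133,-60);s=state();print(s['force'],s['ft_torque'])"
```

```text
time_s: 27.45
tcp_pos: [653.7, 74.0, 127.3]
orientation: [0.0, 0.865, -0.501, 0.002]
force: [0.4, 0.5, -0.1]
gripper_width: 15.8
time_s: 28.45
tcp_pos: [653.7, 74.0, 127.2]
orientation: [-0.0, 0.865, -0.501, 0.001]
force: [3.4, -5.6, 0.3]
gripper_width: 15.8
now [653.7  74.  127.2] phi -60.2 q6 1.09 | x -0.03 y -0.02 z -0.12 yaw -0.03
[ 3.3557464  -5.62697755  0.25331533] [-0.75681873 -0.29861212  0.04401502]
time_s: 29.45
tcp_pos: [653.6, 74.0, 127.1]
orientation: [-0.0, 0.808, -0.589, 0.001]
force: [2.7, -5.5, 2.3]
gripper_width: 15.7
now [653.6  74.  127.1] phi -72.2 q6 1.3 | x -0.03 y -0.01 z -0.12 yaw -2.03
[ 2.65125173 -5.53408932  2.2570775 ] [-0.81489276 -0.01513286  0.34145068]
```

Torque rose from 0.04 to 0.34 N m with no further descent, so the bolt is up against its stop. Now I release, retreat and check.

```bash
python3 -m pendant '[0,0,0,0,45, 0,0,0,0,45, 0,0,0,0,45, 0,0,0,0,45, 0,0,0,0,45, 0,0,-0.2,0,60, 0,0,-0.6,0,70, 0,0,-1.1,0,80, 0,0,-1.5,0,80, 0,0,-1.6,0,80]' 15
python3 -m pendant '[0,0,-0.3,0,80, 0,0,-0.7,0,80, 0,0,-0.9,0,80, 0,0,-0.9,0,80, 0,0,-0.9,0,80, 0,0,-0.9,0,80, 0,0,-0.9,0,80, 0,0,-0.9,0,80, 0,0,-0.9,0,80, 0,0,-0.9,0,80]'
python3 - <<'E'
from h import *
to(653.7,75.5,138,-60)
m=viewer.camera_model("wrist"); a=viewer.capture("wrist"); b=viewer.capture("side")
np.savez("w6.npz",**m); cv2.imwrite("pics/w6.png",a[:,:,::-1]); cv2.imwrite("pics/s6.png",b[:,:,::-1])
c=lambda i,u,v:cv2.resize(i[v-40:v+40,u-40:u+40],(288,288),interpolation=cv2.INTER_CUBIC)
v=np.vstack([c(cv2.imread("pics/s5.png"),232,160),c(b[:,:,::-1],232,160)])
o=np.zeros((576,800,3),np.uint8); o[:384,:512]=a[:,:,::-1]; o[:,512:]=v; cv2.imwrite("pics/v6.png",o)
E
```

```text
time_s: 30.45
tcp_pos: [653.8, 75.0, 209.1]
orientation: [-0.001, 0.808, -0.589, 0.002]
force: [-0.3, 0.3, 0.5]
gripper_width: 78.4
time_s: 31.45
tcp_pos: [652.7, 74.9, 250.9]
orientation: [0.0, 0.808, -0.589, -0.0]
force: [0.3, 0.2, 0.2]
gripper_width: 80.0
now [652.7  74.9 250.9] phi -72.2 q6 1.3 | x -0.01 y -0.02 z 2.26 yaw -2.03
```

View pics/v6.png

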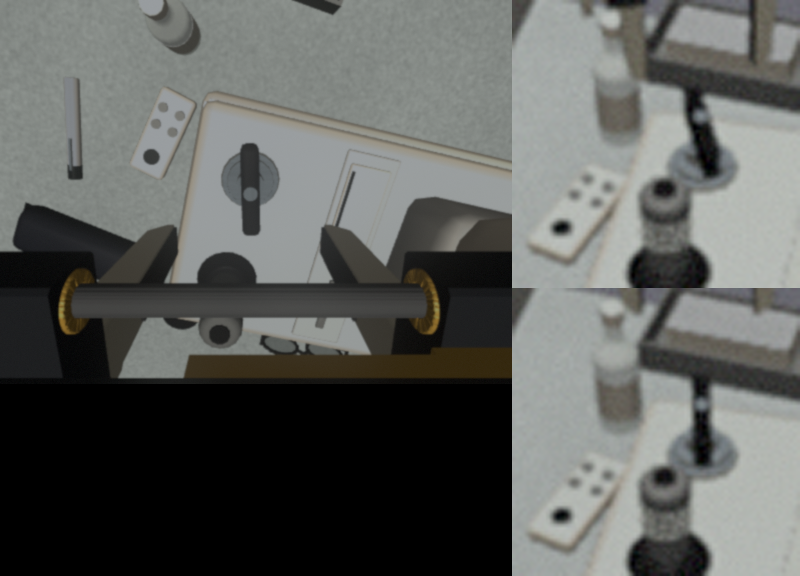

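Run:
```python
from h import *
from scipy.optimize import brentq
m=dict(np.load("w6.npz")); g=cv2.imread("pics/w6.png",0).astype(float); c0=250
p=cv2.GaussianBlur(g,(3,3),0)[:,c0-5:c0+6].mean(1); d=np.diff(p)
r0=135+np.argmin(d[135:165]); r1=220+np.argmax(d[220:250])
f=lambda z:np.linalg.norm(plane("wrist",(c0,r0+.5),z,m)-plane("wrist",(c0+1,r1+.5),z,m))-80
z=brentq(f,100,230); v=plane("wrist",(c0,r1),z,m)-plane("wrist",(c0,r0),z,m); print("bar top z",z,r0,r1,"ang",np.degrees(np.arctan2(v[1],v[0])))
c,e=ray("side",(244.8,120+115.5/3.6)); k=((np.array((653.8,75))-c[:2])@e[:2])/(e[:2]@e[:2]); print("side z",(c+k*e)[2])
a,b,o=[cv2.imread(f"pics/{i}.png",0).astype(np.float32) for i in("s4","s6","side")]
t=a[165:200,215:245]; r=cv2.matchTemplate(b[155:210,205:255],t,cv2.TM_CCOEFF_NORMED); print("joystick shift s4-s6",np.array(cv2.minMaxLoc(r)[3])-(10,10))
for n,(x,y,w,h) in dict(case=(135,195,60,35),remote=(195,165,30,28),torch=(168,163,17,32),occl=(155,235,67,25),specs=(250,245,52,24),flip=(310,260,42,47),spray=(213,122,16,38)).items():
    t=o[y:y+h,x:x+w]; r=cv2.matchTemplate(b[y-8:y+h+8,x-8:x+w+8],t,cv2.TM_CCOEFF_NORMED); print(n,np.array(cv2.minMaxLoc(r)[3])-8,round(float(r.max()),2),end="; ")
```

```text
bar top z 155.9167074095207 142 234 ang -162.06268711845578
side z 158.24915820867295
joystick shift s4-s6 [0 0]
case [0 0] 1.0; remote [0 0] 0.94; torch [0 0] 1.0; occl [0 0] 1.0; specs [0 0] 1.0; flip [0 0] 0.98; spray [0 0] 0.94;
```

The bar top reads 155.9 mm, against 156 when home. The stage hasn't moved since it was parked, and the other items are where they were. Handing in.

```bash
python3 -c "
from h import *
print(env.finish_job(), state()['time_s'])"
```

```text
the job is handed in; nothing more can be done
the job is handed in; nothing more can be done
```

The stage is parked on its stop at the operator's end and locked with the hand bolt. The job was handed in at about 31.5 s of the 67 s allowed.

- **Parking:** I slid the stage about 50 mm by the joystick until the hard stop pushed back with about 31 N. It showed no movement in the side camera while the bolt was screwed in.
- **Thread start:** I turned the bolt backward to about −0.22 rad and let it go. It dropped: its top read 3.3 mm lower than on the ramp in the wrist view, and 8.5 mm below its starting height in the side view.
- **Screwing in:** I then turned it clockwise, following it down, until the torque rose to about 0.34 N m and it stopped descending.

**Last checks:** the bar top read 155.9 mm in the wrist view (156 is home), and the loose items had not moved in the side view. The gripper was open and about 80 mm above the bar.

**What disagreed or went wrong:**
- The side view put the bar top at 158.2 mm; that camera had read 2–3 mm high throughout.
- My final bolt angle was about 2.92 rad, slightly past the stated home range of 2.4 to 2.8, so it was turned a little past first contact.
- One regrip during the backward turn was about 6 mm low and held the bolt's neck instead of the bar. I corrected it before going on.
- During the backward turn the side force reached about 20 N because the grip was off-centre. I re-centred it.

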